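# Slide the locked board carriage under the microscope

## Task

Bring the circuit board under the microscope: press the red lock button on the carriage down with the closed fingertips and, keeping it down the whole way, push the carriage along its rail until it is fully home against the end stop on the microscope side; only then let the button up and move clear. Leave the circuit board lying in its nest, and do not move the other things on the bench.

Things in the scene. Friction and masses are not known exactly. Their poses are not given: they have to be found in the camera images.
- stage: Fixed inspection stage: low grey base, two steel rails. Origin on the bench surface on the rails' centre line. Its +y (roughly the robot's left, yaw within 0.3 rad) is the way the carriage slides towards the microscope; z up. Base x -55..55, y -256..198 mm; rail tops 32 mm high; black end stop at y 182..198 mm.
- scope (a point): Lowest point of the white stereo microscope's lamp ring, on its optical axis, at stage x 0, y 120 mm, 154 mm above the bench. The head above is 72 mm across; its eyepieces, its column (y 295 mm) and its 170 x 150 mm foot are on the +y side; 345 mm tall in all.
- button_top (a point): Centre of the top face of the red lock button, flat, 40 x 40 mm, axes parallel to the stage's. It rides on the carriage on the stage's centre line (x 0), at y = -200 mm + carriage value; top 74 mm above the bench when up, 12 mm proud of its blue 52 x 52 mm housing. All sides but +y are open.
- push_plate (a point): Top middle of the blue upright plate beside the button, on its microscope (+y) side: 60 mm wide across the rail, 8 mm thick, top 96 mm above the bench. Its face towards the button is 28 mm from the button's centre. Fingertips on the button may push against it.
- button (a joint): How far the red button is pressed straight down, m: about 0 when up, 0.008 at its lower stop. Spring: about 3 N to start it, 7 N at full depth. Its pin locks the carriage to a rack of teeth 10 mm apart (a few mm of play); it is free from 3 mm down, and the button counts as held down from 4 mm. Released, it springs up and locks again.
- carriage (a joint): How far the aluminium carriage (98 mm wide, 255 mm long, about 0.35 kg, captive on its rail) has slid along the stage's +y, m: it starts between 0 and 0.05, and 0.16 is the end stop, with the board under the microscope. Unlocked it slides with about 1.5 N of friction.
- nest (a point): Centre of the floor of the board's nest on the carriage: a shallow frame, inside 86 x 106 mm, rim 4 mm high, 160 mm beyond the button's centre in +y. Axes parallel to the stage's.
- board (a joint): How far the green circuit board (80 x 100 x 3 mm, parts up to 12 mm high, 70 g) has been raised off its nest, m: 0 when it lies in it. It lies loose on two brass locating pins and can only be lifted straight up; it is to stay down.
- screwdriver: Yellow-handled screwdriver 170 mm long lying on the bench on the robot's side of the stage. Bystander; its origin is on its underside.
- parts_tray: Blue open parts tray 90 x 120 x 30 mm on the robot's side of the stage. Bystander; origin at the centre of its underside.
- heatsink: Finned aluminium heat sink 50 x 50 x 28 mm on the robot's side of the stage. Bystander; origin at the centre of its underside.
- solder_spool: Spool of solder, 64 mm across, 46 mm tall, beyond the stage. Bystander; origin at the centre of its underside.
- flux_jar: Amber flux jar with a black cap, 52 mm across, 50 mm tall, beyond the stage. Bystander; origin at the centre of its underside.
- multimeter: Yellow hand multimeter 88 x 165 x 34 mm lying face up beyond the stage. Bystander; origin at the centre of its underside.

How it is judged:
By the outcome, as a careful person would: the job done as asked, in the order asked, and still so for the second after the job is handed in, with the robot touching nothing.
It also fails if it takes over 35 s, if anything falls off the work surface, if the arm or the gripper's body presses on something with over 40 N, if the wrist force passes 120 N, or if a joint passes its speed limit or range.

## Robot

A 6-joint arm with a two-finger parallel gripper is mounted at the origin on the work surface. World frame = base frame: x ahead of the robot, y to its left, z up, the work surface at z = 0. Lengths are in m, angles in rad, forces in N, time in s.
With the tool pointing down it reaches from about 0.275 to 0.85 m from the base axis. Payload 5.2 kg.
Tool frame: the origin (TCP) lies between the finger pads; the fingertips stand 22 mm ahead of it and the grasp point (between the pads) lies 3 mm ahead of it; z points along the fingers, x is the direction in which the jaws open and shut, and the axes are right-handed (so a half turn about z gives the same grasp; the last joint's range is limited). The gripper opens to 85 mm and grips with 20 to 120 N. Pads are 22 mm wide; open, the fingers measure 114 mm over their backs; the gripper's body (76 mm by 85 mm) begins 54 mm behind the grasp point. The pads swing forward as they close: fully open they stand 13 mm farther back than shut.
Start: joints at [1.079, 0.259, 1.535, -0, 1.348, -0.203], TCP at [0.157, 0.527, 0.253] pointing down, gripper open.
Joint ranges: [-3.14, 3.14], [-0.91, 2.08], [0.19, 2.58], [-1.22, 4.36], [0.22, 2.71], [-3.12, 3.12]. Speed limits (rad/s): [2.57, 2.57, 3.14, 3.14, 3.14, 3.14].

## Interface

Orientations are given as [roll, pitch, yaw] about the fixed x, y, z axes, in that order (R = Rz(yaw) Ry(pitch) Rx(roll)).
In Python, from workcell import * gives the robot as it stands.
- The arm moves only by the tool arm_command, never from a script. Its argument "targets" is a list of rows, each a list of 3 entries, a list of its own where there are three numbers: the closure, from 0 (fully open) to 1 (shut), then the shift along the world's x, y, z in mm, then the turn about the world's z in rad. In form: [[gripper, [x, y, z], roll], ...]. A call has 1 to 20 rows; each row is the pose to reach, as a shift and turn from the pose commanded when the call began; what a row does not reach only later rows make up. A row lasts 1/12 s, in which the tool goes at most 41.7 mm and 7.16 degrees, less where a joint would pass 70% of its speed; a pose out of reach is approached as far as the arm can. A call with a gripper value outside its range is refused whole. The fingers move at their own pace and stop on an object; "squeeze" is the grip in N (left out, the last holds). Time passes only in rows, so rows that repeat a pose let the fingers close. It gives the time, the measured TCP pose, the force and the opening at its end, in the units of the state.
- state(): the state, without advancing time (a new reading comes with each control period).
- camera(name): name is "scene" or "top"; returns a dict with "color" (384x512x3 uint8, blue, green, red), "intrinsics" (3x3 intrinsics, pixels), "dist" ([k1, k2, p1, p2, k3] as OpenCV has them; the pictures are not rectified), "extrinsics" (4x4, takes a point from world to camera coordinates). Camera axes: x right, y up, looking along -z (the intrinsics and any distortion apply to the point x, -y, -z); pixel columns grow to the right and rows downward; lengths in m; the calibration is good to about 2 mm. A picture is of the moment at which its call begins. There is no depth.
- close_job(): hands the job in, once; it reports no verdict.
Trained networks look in a picture, given as the dict that the camera call returned (one of the last four; its "shot" number tells which), for a name from the list of things; names that differ only in an ending like _2 or _b are one class to them, and where a whole thing is asked for, a point or a joint stands for the part that bears it (a point fixed in the world has none). Each returns a list of dicts, best first, with "score" (0 to 1); they miss things now and then, are a little off and sometimes report something else, mostly with a low value. They report only what shows in the picture. A call takes as long as a camera call.
- boxes_of(picture, target): "bbox" ([left, top, width, height] in pixels, round what is visible of it).
- cut_out(picture, target): "mask" (384x512 bool, what is visible of it) and "bbox" ([left, top, width, height] in pixels, round what is visible of it).
- mark_of(picture, target): "position" ([column, row] in pixels: a listed point, or the origin of a listed thing).
The state is a dict: "time_s": time; "joint_positions": joint angles; "qvel": joint speeds; "effort": joint torques, N m; "position": TCP position; "tool_rot": TCP orientation; "wrist_force": force on the tool from outside, world axes, zero at the start; "ft_torque": the same for the moment, N m; "grip_width": finger opening in m.
Only numpy, scipy, OpenCV 4.12 (cv2) and the standard library are available. Lean on these libraries where they do the work, as an engineer would, in place of code of your own. Each camera call takes 0.05 s, during which the arm holds its last target. There are 200 camera calls.

## Working session

There is one attempt and no reset: what is moved stays moved. The work goes in short steps, Python scripts to look and compute and a tool call to move; the robot and the scene stay as the last step left them, time stands still between calls to the robot, and variables do not carry over. Pictures are saved under pics/ and viewed, about 8 in all and at most 12, crops included, and the job is handed in when it is done.

Besides the shell and the picture viewer there is one more tool, called after "Request:" as name(argument=value, ...), one argument or row to a line, values as JSON. arm_command: Moves the arm, as the interface text tells. Its arguments: {"type":"object","properties":{"targets":{"type":"array","items":{"type":"array"}},"squeeze":{"type":"number"}},"required":["targets"]}

```bash
mkdir -p pics; cat > h.py <<'E'
from workcell import *
import numpy as np, cv2
def ray(p,uv):
    K=np.array(p["intrinsics"],float);d=np.array(p["dist"],float);E=np.array(p["extrinsics"],float)
    n=cv2.undistortPoints(np.array([[uv]],float),K,d)[0,0]
    D=E[:3,:3].T@np.array([n[0],-n[1],-1.]); C=-E[:3,:3].T@E[:3,3]
    return C,D
def atz(p,uv,z):
    C,D=ray(p,uv); return C+D*(z-C[2])/D[2]
def proj(p,P):
    K=np.array(p["intrinsics"],float);d=np.array(p["dist"],float);E=np.array(p["extrinsics"],float)
    c=(E[:3,:3]@np.array(P,float).reshape(-1,3).T).T+E[:3,3]
    c=c*[1,-1,-1]
    return cv2.projectPoints(c,np.zeros(3),np.zeros(3),K,d)[0][:,0]
E
python3 - <<'E'
from h import *
s=state();print(s["time_s"],s["position"],s["tool_rot"],s["wrist_force"],s["grip_width"])
Z=dict(stage=0,scope=.154,button_top=.074,push_plate=.096,nest=.04,screwdriver=0,parts_tray=0,heatsink=0,solder_spool=0,flux_jar=0,multimeter=0)
ims=[]
for c in("scene","top"):
    p=camera(c);ims.append(p["color"])
    for n,z in Z.items():
        for r in mark_of(p,n)[:1]:
            print(c,n,round(r["score"],2),np.round(r["position"],1),np.round(atz(p,r["position"],z),3))
cv2.imwrite("pics/a.png",cv2.resize(ims[0],(800,600)));cv2.imwrite("pics/b.png",cv2.resize(ims[1],(800,600)))
E
```

```text
0.0 [0.15641215 0.52679518 0.25249273] [-3.14123939e+00  1.74185729e-03  1.28195407e+00] [-0.23827757 -0.11923429  0.9680486 ] 0.08523840488075678
scene stage 0.93 [294.2 202.1] [ 0.541  0.08  -0.   ]
scene scope 0.79 [345.1 152.1] [0.536 0.206 0.154]
scene button_top 0.68 [233.3 201.7] [ 0.536 -0.088  0.074]
scene push_plate 0.86 [241.6 196.5] [ 0.543 -0.067  0.096]
scene nest 0.96 [290.3 193. ] [0.535 0.068 0.04 ]
scene screwdriver 0.57 [235.8 177.8] [ 0.407 -0.049  0.   ]
scene parts_tray 0.6 [306.9 149.1] [0.369 0.19  0.   ]
scene heatsink 0.66 [183.  192.8] [ 0.411 -0.206  0.   ]
scene solder_spool 0.86 [282.7 247.6] [0.662 0.001 0.   ]
scene flux_jar 0.78 [225.2 261. ] [ 0.651 -0.147  0.   ]
scene multimeter 0.91 [342.1 239.4] [0.689 0.154 0.   ]
top stage 0.74 [230.5 212.5] [0.538 0.073 0.   ]
top scope 0.87 [165.4 208.7] [0.541 0.208 0.154]
top button_top 0.75 [293.4 208.3] [ 0.544 -0.091  0.074]
top push_plate 0.96 [280.8 207.4] [ 0.545 -0.06   0.096]
top nest 0.69 [228.2 215.4] [0.529 0.074 0.04 ]
top screwdriver 0.83 [275.6 260.9] [ 0.412 -0.045  0.   ]
top parts_tray 0.59 [187.8 274.9] [0.377 0.183 0.   ]
top heatsink 0.64 [337.3 261.5] [ 0.41  -0.205  0.   ]
top solder_spool 0.8 [259.3 167. ] [ 0.659 -0.004  0.   ]
top flux_jar 0.71 [315.4 166.1] [ 0.66  -0.153  0.   ]
top multimeter 0.73 [197.2 153. ] [0.698 0.162 0.   ]
```

View pics/a.png

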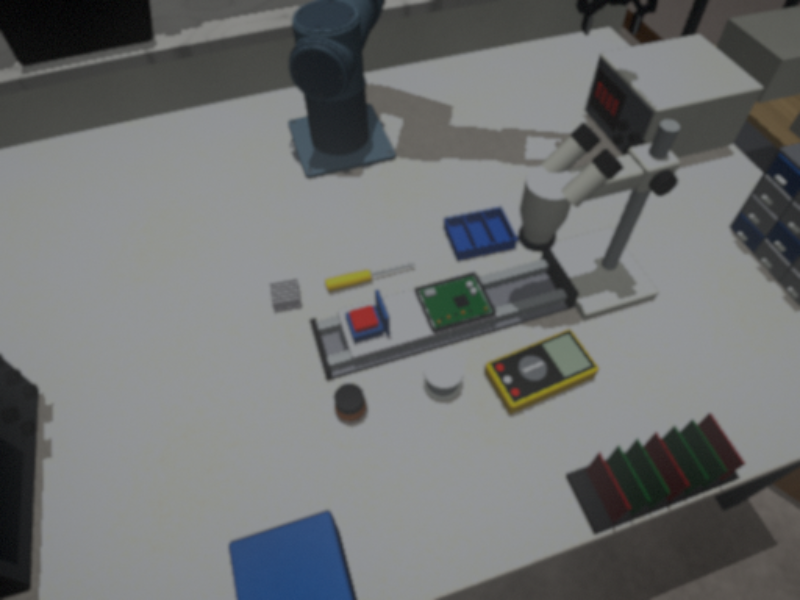

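View pics/b.png

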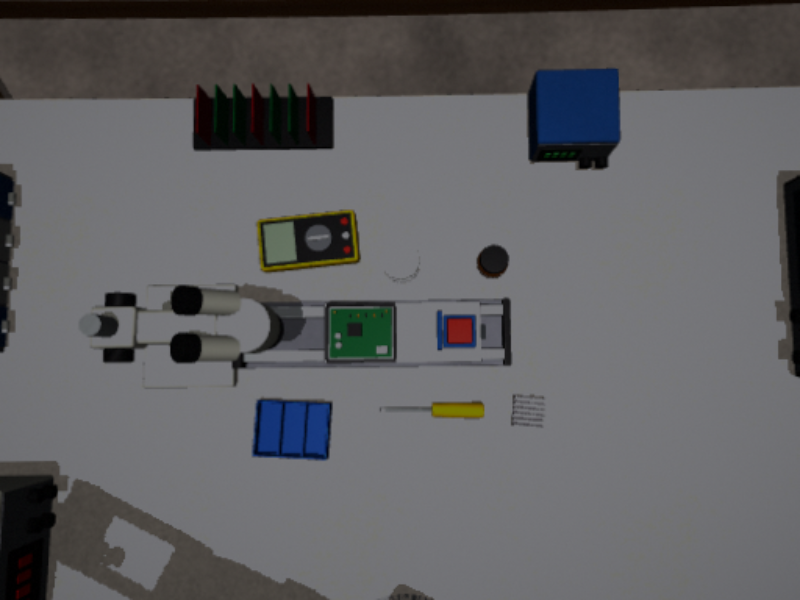

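The scene view shows the red button at about (363,318) and the scope head at (540,215). In the top view the button is at (460,331), the plate at (440,331), the board at (361,333) and the scope at about (265,325). The stage is nearly parallel to world y. Next I'll refine the button position and the yaw.

```bash
python3 - <<'E'
from h import *
for c in("top","scene"):
    p=camera(c)
    for n,z in(("button",.074),("board",.043)):
        r=cut_out(p,n)
        if not r: print(c,n,"none");continue
        m=r[0]["mask"].astype(np.uint8)
        if n=="button":
            h=p["color"].astype(int); red=((h[...,2]>100)&(h[...,1]<80)&(h[...,0]<90)).astype(np.uint8); 
            k,l,st,ce=cv2.connectedComponentsWithStats(red); b=r[0]["bbox"]; 
            cx,cy=b[0]+b[2]/2,b[1]+b[3]/2
            i=min(range(1,k),key=lambda i:np.hypot(*(ce[i]-[cx,cy]))-(st[i,4]>30)*50); print(st[i],ce[i],atz(p,ce[i],z).round(4)); m2=(l==i).astype(np.uint8)
        else: m2=m
        cnt=max(cv2.findContours(m2,0,2)[0],key=cv2.contourArea)[:,0]
        W=np.array([atz(p,q,z)[:2] for q in cnt.astype(float)],np.float32)*1000
        print(c,n,r[0]["score"],cv2.minAreaRect(W))
    r=cut_out(p,"stage")
    if r and c=="top":
        m=r[0]["mask"]; e=[]
        for x in range(250,320,2):
            ys=np.where(m[:,x])[0]
            if len(ys): e.append((x,ys.min(),ys.max()))
        e=np.array(e,float)
        for k in(1,2):
            W=np.array([atz(p,(a[0],a[k]),.02) for a in e]); print("edge x=f(y)",np.polyfit(W[:,1],W[:,0],1))
    print(c,"scope",[ (q["score"],atz(p,q["position"],.154)) for q in mark_of(p,"scope")[:1]])
E
```

```text
[287 204  15  15 224] [293.96875 211.03125] [ 0.537  -0.0922  0.074 ]
top button 0.68 ((537.1126708984375, -92.31529235839844), (34.57563018798828, 34.70500946044922), 89.35558319091797)
top board 0.57 ((536.4683837890625, 68.35536193847656), (99.79816436767578, 79.12937927246094), 89.84913635253906)
edge x=f(y) [-0.00632227  0.5896325 ]
edge x=f(y) [-0.00716476  0.48230589]
top scope [(0.62, array([0.53279082, 0.20611574, 0.154     ]))]
[224 196  18  15 196] [232.35204082 203.19897959] [ 0.5399 -0.0918  0.074 ]
scene button 0.59 ((539.6364135742188, -91.68730163574219), (37.5623893737793, 40.02452850341797), 0.502044141292572)
scene board 0.89 ((534.9401245117188, 70.16329956054688), (101.90348815917969, 86.01217651367188), 89.37002563476562)
scene scope [(0.74, array([0.53868723, 0.20172409, 0.154     ]))]
```

Request:
arm_command(
  targets=[
    [1, [30, -40, 0], 0.1],
    [1, [60, -80, 0], 0.2],
    [1, [90, -115, 0], 0.29],
    [1, [110, -150, 0], 0.29],
    [1, [130, -185, 0], 0.29],
    [1, [150, -220, 0], 0.29],
    [1, [165, -257, 0], 0.29],
    [1, [180, -295, 0], 0.29],
    [1, [195, -330, 0], 0.29],
    [1, [210, -365, 0], 0.29],
    [1, [225, -400, 0], 0.29],
    [1, [240, -435, 0], 0.29],
    [1, [255, -470, 0], 0.29],
    [1, [270, -505, 0], 0.29],
    [1, [290, -540, 0], 0.29],
    [1, [310, -575, 0], 0.29],
    [1, [330, -605, 0], 0.29],
    [1, [350, -610, 0], 0.29],
    [1, [370, -610, 0], 0.29],
    [1, [370, -610, 0], 0.29],
  ],
  squeeze=40,
)

```text
time_s: 3.37
position: [0.5295, -0.0843, 0.2529]
tool_rot: [3.14, 0.0, 1.57]
wrist_force: [-0.7, -0.1, 0.0]
grip_width: 0.0003
```

Request:
arm_command(
  targets=[
    [1, [8, 0, -35], 0],
    [1, [8, 0, -70], 0],
    [1, [8, 0, -105], 0],
    [1, [8, 0, -130], 0],
    [1, [8, 0, -147], 0],
    [1, [8, 0, -152], 0],
    [1, [8, 0, -152], 0],
  ],
)

```text
time_s: 3.95
position: [0.5333, -0.0822, 0.1001]
tool_rot: [-3.138, -0.001, 1.572]
wrist_force: [0.0, -0.1, -0.3]
grip_width: -0.0001
```

```bash
python3 - <<'E'
from h import *
p=camera("scene");cv2.imwrite("pics/c.png",cv2.resize(p["color"][140:290,170:370],(800,600),interpolation=cv2.INTER_CUBIC))
print(state()["wrist_force"],state()["position"])
E
```

```text
[ 0.32715992  0.11423105 -0.23025384] [ 0.5344161  -0.08256566  0.10151906]
```

View pics/c.png

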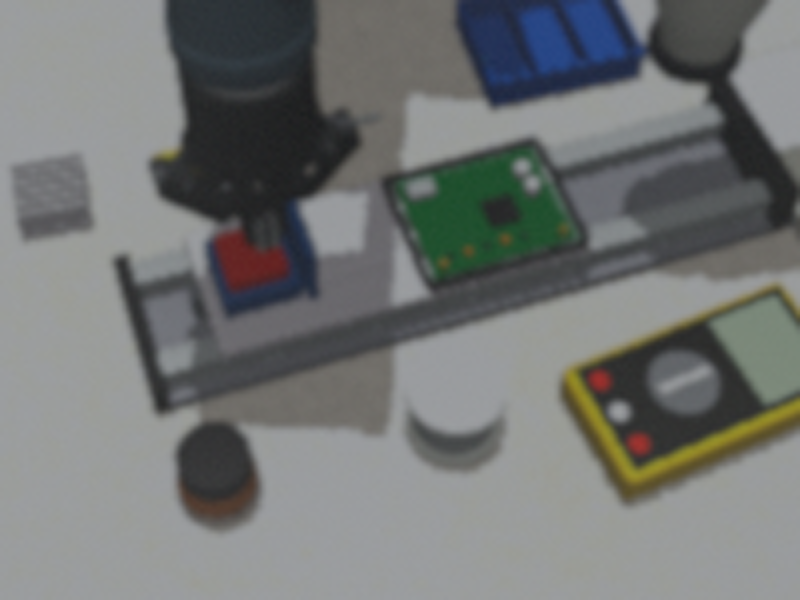

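The crop shows the closed fingertips at about (262,235), above the red button at (250,258) and just on the button side of the plate at (303,250). I'll press down slowly and watch the force.

Request:
arm_command(
  targets=[
    [1, [3, 0, -3], 0],
    [1, [3, 0, -6], 0],
    [1, [3, 0, -8], 0],
    [1, [3, 0, -8], 0],
    [1, [3, 0, -8], 0],
  ],
)

```text
time_s: 4.42
position: [0.539, -0.0832, 0.0945]
tool_rot: [3.138, 0.001, 1.572]
wrist_force: [1.6, 0.9, 3.9]
grip_width: -0.0001
```

Request:
arm_command(
  targets=[
    [1, [0, 0, -2], 0],
    [1, [0, 0, -4], 0],
    [1, [0, 0, -5], 0],
    [1, [0, 0, -5], 0],
    [1, [0, 0, -5], 0],
  ],
)

```text
time_s: 4.83
position: [0.539, -0.0832, 0.0891]
tool_rot: [3.138, 0.001, 1.572]
wrist_force: [4.0, -0.1, 5.9]
grip_width: 0.0004
```

Request:
arm_command(
  targets=[
    [1, [0, 0, -1.5], 0],
    [1, [0, 0, -1.5], 0],
    [1, [0, 2, -1.5], 0],
    [1, [0, 4, -1.5], 0],
    [1, [0, 7, -1.5], 0],
    [1, [0, 10, -1.5], 0],
    [1, [0, 10, -1.5], 0],
  ],
)

```text
time_s: 5.42
position: [0.539, -0.073, 0.088]
tool_rot: [3.138, 0.001, 1.572]
wrist_force: [2.6, 0.4, 8.7]
grip_width: -0.0
```

Request:
arm_command(
  targets=[
    [1, [0, 3, 0], 0],
    [1, [0, 7, 0], 0],
    [1, [0, 11, 0], 0],
    [1, [0, 15, 0], 0],
    [1, [0, 19, 0], 0],
    [1, [0, 23, 0], 0],
    [1, [0, 27, 0], 0],
    [1, [0, 30, 0], 0],
  ],
)

```text
time_s: 6.08
position: [0.5389, -0.0432, 0.088]
tool_rot: [3.138, 0.001, 1.572]
wrist_force: [2.2, -0.9, 9.4]
grip_width: 0.0001
```

```bash
python3 - <<'E'
from h import *
p=camera("scene");cv2.imwrite("pics/d.png",cv2.resize(p["color"][140:290,170:370],(800,600),interpolation=cv2.INTER_CUBIC))
print(state()["wrist_force"],state()["position"])
E
```

```text
[2.32960376 0.12037614 9.45856265] [ 0.53889618 -0.0427044   0.08800011]
```

View pics/d.png

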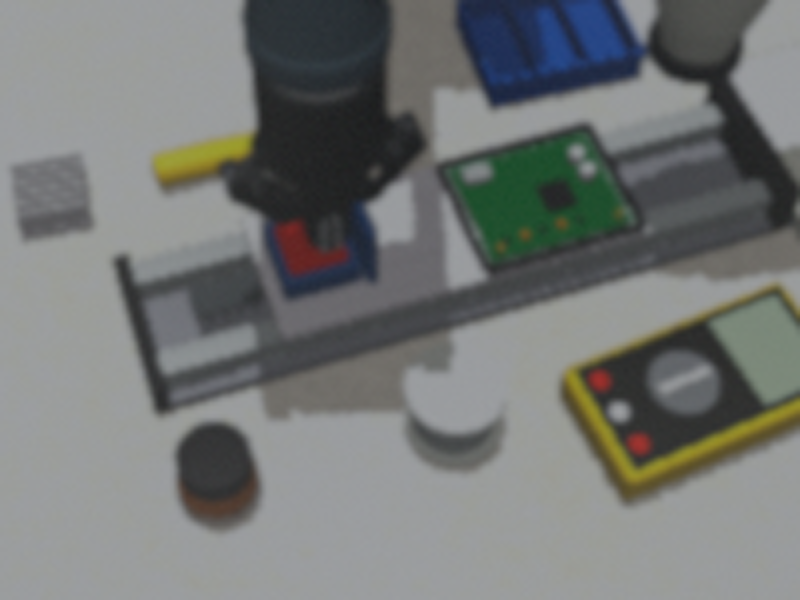

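The carriage moved with the tool: the board is now at about (545,195) against (485,210) before, and the button is still down. I'll keep going.

Request:
arm_command(
  targets=[
    [1, [0, 3, 0], 0],
    [1, [0, 8, 0], 0],
    [1, [0, 13, 0], 0],
    [1, [0, 18, 0], 0],
    [1, [0, 23, 0], 0],
    [1, [0, 28, 0], 0],
    [1, [0, 33, 0], 0],
    [1, [0, 38, 0], 0],
    [1, [0, 43, 0], 0],
    [1, [0, 48, 0], 0],
    [1, [0, 53, 0], 0],
    [1, [0, 58, 0], 0],
    [1, [0, 63, 0], 0],
    [1, [0, 68, 0], 0],
    [1, [0, 73, 0], 0],
    [1, [0, 77, 0], 0],
    [1, [0, 80, 0], 0],
    [1, [0, 80, 0], 0],
  ],
)

```text
time_s: 7.63
position: [0.5387, 0.0374, 0.088]
tool_rot: [3.139, 0.0, 1.572]
wrist_force: [1.6, 1.6, 9.7]
grip_width: 0.0002
```

Request:
arm_command(
  targets=[
    [1, [0, 2, 0], 0],
    [1, [0, 4, 0], 0],
    [1, [0, 6, 0], 0],
    [1, [0, 8, 0], 0],
    [1, [0, 8, 0], 0],
  ],
)

```text
time_s: 8.05
position: [0.5387, 0.0451, 0.088]
tool_rot: [3.139, 0.001, 1.572]
wrist_force: [1.8, 0.0, 9.1]
grip_width: -0.0001
```

Request:
arm_command(
  targets=[
    [1, [0, 2, 0], 0],
    [1, [0, 4, 0], 0],
    [1, [0, 6, 0], 0],
    [1, [0, 6, 0], 0],
  ],
)

```text
time_s: 8.38
position: [0.5386, 0.05, 0.0879]
tool_rot: [3.139, 0.002, 1.573]
wrist_force: [-0.0, -4.1, 9.7]
grip_width: 0.0001
```

Request:
arm_command(
  targets=[
    [1, [0, 1.5, 0], 0],
    [1, [0, 3, 0], 0],
    [1, [0, 4, 0], 0],
    [1, [0, 4, 0], 0],
  ],
)

```text
time_s: 8.72
position: [0.5384, 0.0534, 0.0879]
tool_rot: [3.14, 0.003, 1.573]
wrist_force: [0.4, -7.9, 9.6]
grip_width: 0.0002
```

Request:
arm_command(
  targets=[
    [1, [0, 1.5, 0], 0],
    [1, [0, 3, 0], 0],
    [1, [0, 4, 0], 0],
    [1, [0, 4, 0], 0],
  ],
)

```text
time_s: 9.05
position: [0.5385, 0.0537, 0.088]
tool_rot: [3.14, 0.009, 1.573]
wrist_force: [-1.3, -22.9, 10.0]
grip_width: 0.0001
```

```bash
python3 - <<'E'
from h import *
for n in("scene","top"):
    p=camera(n); r=mark_of(p,"nest")[:1]; 
    print(n,[(q["score"],atz(p,q["position"],.04).round(4)) for q in r])
    if n=="scene":cv2.imwrite("pics/e.png",cv2.resize(p["color"][140:290,170:370],(800,600),interpolation=cv2.INTER_CUBIC))
print(state()["wrist_force"],state()["position"])
E
```

```text
scene [(0.82, array([0.5356, 0.1985, 0.04  ]))]
top [(0.89, array([0.5352, 0.2061, 0.04  ]))]
[ -1.47614949 -21.09520793   9.88028322] [0.53845152 0.05376164 0.08793242]
```

View pics/e.png

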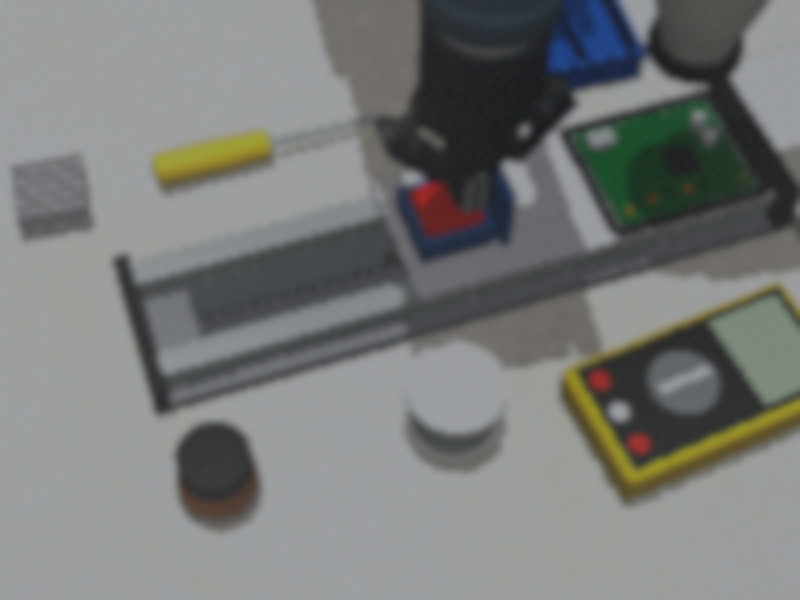

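The board edge now sits at the black end stop at about (765,150), and a 22 N reaction with the tool stalled confirms the carriage is home. I'll relax most of the push, keeping some against the stop, then lift straight up.

Request:
arm_command(
  targets=[
    [1, [0, -1, 0], 0],
    [1, [0, -2, 0], 0],
    [1, [0, -2, 0], 0],
    [1, [0, -2, 4], 0],
    [1, [0, -2, 9], 0],
    [1, [0, -2, 15], 0],
    [1, [0, -4, 30], 0],
    [1, [0, -10, 55], 0],
    [1, [0, -30, 85], 0],
    [1, [0, -60, 115], 0],
    [1, [0, -95, 130], 0],
    [1, [0, -130, 130], 0],
    [1, [0, -165, 130], 0],
    [1, [0, -200, 130], 0],
    [1, [0, -200, 130], 0],
    [1, [0, -200, 130], 0],
  ],
)

```text
time_s: 10.58
position: [0.5364, -0.1423, 0.2156]
tool_rot: [-3.139, -0.001, 1.568]
wrist_force: [-0.4, 1.4, -0.5]
grip_width: 0.0002
```

```bash
python3 - <<'E'
from h import *
Z=dict(screwdriver=0,parts_tray=0,heatsink=0,solder_spool=0,flux_jar=0,multimeter=0,scope=.154,nest=.04,button_top=.074,push_plate=.096)
for c in("scene","top"):
    p=camera(c)
    for n,z in Z.items():
        for r in mark_of(p,n)[:1]: print(c,n,round(r["score"],2),atz(p,r["position"],z).round(3))
    if c=="scene":cv2.imwrite("pics/f.png",cv2.resize(p["color"][140:290,170:370],(800,600),interpolation=cv2.INTER_CUBIC))
print(state()["wrist_force"],state()["position"],state()["time_s"])
E
```

```text
scene screwdriver 0.8 [ 0.407 -0.047  0.   ]
scene parts_tray 0.75 [0.372 0.191 0.   ]
scene heatsink 0.76 [ 0.417 -0.202  0.   ]
scene solder_spool 0.58 [0.663 0.009 0.   ]
scene flux_jar 0.74 [ 0.655 -0.141  0.   ]
scene multimeter 0.94 [0.69  0.162 0.   ]
scene scope 0.86 [0.542 0.204 0.154]
scene nest 0.72 [0.529 0.203 0.04 ]
scene button_top 0.69 [0.539 0.047 0.074]
scene push_plate 0.65 [0.538 0.073 0.096]
top screwdriver 0.87 [ 0.411 -0.04   0.   ]
top parts_tray 0.73 [0.379 0.185 0.   ]
top heatsink 0.69 [ 0.407 -0.211  0.   ]
top solder_spool 0.63 [ 0.656 -0.006  0.   ]
top multimeter 0.73 [0.698 0.157 0.   ]
top scope 0.75 [0.535 0.205 0.154]
top nest 0.72 [0.531 0.208 0.04 ]
top button_top 0.83 [0.537 0.039 0.074]
top push_plate 0.55 [0.545 0.074 0.096]
[0.39359184 0.8188884  0.1352301 ] [ 0.53761728 -0.14082023  0.2168143 ] 11.6833
```

View pics/f.png

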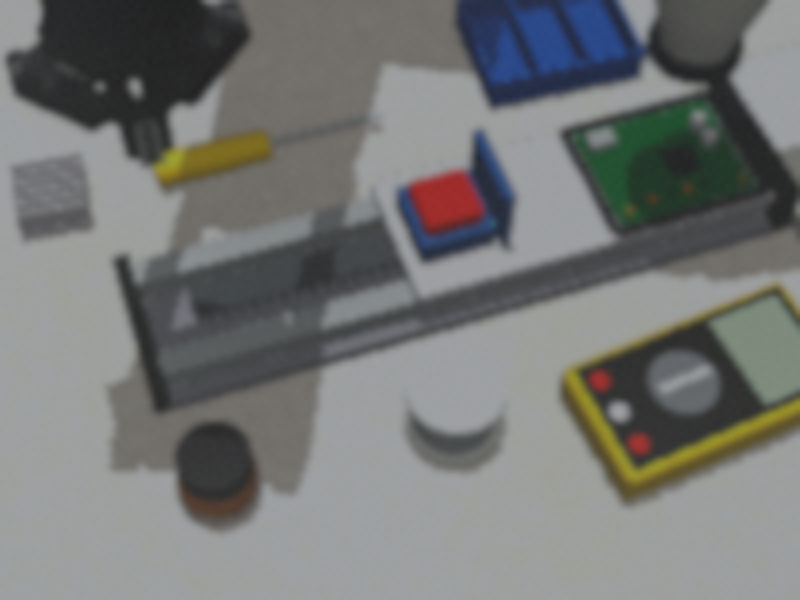

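The arm is clear. The button is up at about (447,200), the carriage has stayed home with the board at (665,160) against the stop, and the bystanders haven't moved.

```bash
python3 -c "
from workcell import *
print(close_job())"
```

```text
the job is handed in; nothing more can be done
None
```

The carriage is home against the end stop with the board under the microscope, and the job was handed in at about 12 s of the 35 s allowed.

**What I did:** I pressed the red button to its lower stop with the closed fingertips, at about 9–10 N. I kept it down while pushing the carriage along the rail until it stalled at the stop with about 22 N of reaction. I then eased the push without pulling back on the carriage, lifted straight up and moved clear.

**Last checks:**
- **Carriage:** the nest is at y ≈ 0.203–0.208 m and the scope axis at y ≈ 0.204–0.205 m. The picture shows the carriage at the stop.
- **Button and board:** the picture shows the button up and the board lying in its nest.
- **Arm:** it touches nothing, with about 0 N at the wrist.
- **Bystanders:** all read within about 1 cm of their first positions, which is the networks' own scatter.
- **Missing or disagreeing:** the top view did not report the flux jar, but the scene view shows it in place. The two cameras put the button's y at 0.047 and 0.039 m, on either side of the expected value of about 0.044 m.

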